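# Pin the hinge and hold the inspection mirror on the pin's foot

## Task

Take the headed pin out of the wooden rack and push it down through the fork and the lug of the hinge until its collar sits flat on the fork. Then swing the sprung inspection mirror by its upright knob, keeping off the glass, until the little camera would see the foot of the pin, sticking out under the fork, in the middle of the mirror. Finish while holding the knob, with the mirror kept still at that angle (let go and it springs back), and leave the tin, jar and offcut where they are.

Things in the scene. Friction and masses are not known exactly. Their poses are not given: they have to be found in the camera images.
- pin_mid (a point): Plain steel headed pin, 96 mm long, roughly 70 g; this point is on its axis half-way up, 48 mm above its foot. From the foot up: shank 10 mm diameter and 58 mm long with a tapered foot (5 mm high); flat collar 22 mm diameter, 4 mm thick (underside 58 mm above the foot, 10 mm above this point); round grip 16 mm diameter and 34 mm tall (14 to 48 mm above this point). z runs along it towards the grip. It starts upright in the rack's hole, collar on the rack.
- rack_hole (a point): Mouth of the hole in the fixed plywood rack, a block 70 x 70 x 65 mm; the mouth is at the middle of its top, 65 mm above the bench. Hole 14 mm, right through.
- fork_hole (a point): Centre of the hole's mouth on top of the steel fork's upper plate, 105 mm above the bench, z up. Below it the holes of upper plate (10 mm thick), aluminium lug (14 mm) and lower plate (10 mm) line up, each 13 mm diameter, with 3 mm gaps; underside of the lower plate is 65 mm above the bench. The plates are 36 mm wide. With the pin seated its foot shows from 65 down to 47 mm above the bench.
- clevis: The hinge (fixed): fork on a steel post, lug on a plywood leaf, nothing of it higher than 105 mm. Its origin is at bench height on the mirror's turning axis; its x axis is level and points from that axis to the fork hole, 130 mm out.
- scope: The inspection camera (fixed): grey 45 mm housing with a black round lens on an aluminium bar, 78 mm high. Its origin is at bench height on the mirror's turning axis; its x axis is level and points from that axis to the lens. The camera looks back along this axis at the middle of the mirror.
- lens (a point): Centre of the camera's lens front, 145 mm from the mirror's turning axis, 56 mm above the bench.
- mirror_glass: Flat mirror glass, 60 mm wide and 50 mm high, upright. Origin in the middle of its reflecting face, on the vertical turning axis, 56 mm above the bench (the height of the lens and of the pin's foot); x is the face's outward normal (level), z up. The foot shows in the middle of the glass when this normal halves the angle between the directions from the axis to the lens and to the pin. Frame and lever reach to 89 mm above the bench.
- knob_mid (a point): Middle of the mirror's upright steel knob, a round rod 14 mm diameter and 46 mm tall (89 to 135 mm above the bench), standing on a lever behind the mirror: 55 mm from the turning axis, exactly opposite to the glass's outward normal. It swings round the axis with the mirror.
- mirror (a joint): Mirror angle, rad: 0 at the rest stop, growing counter-clockwise seen from above, up to 1.5. A spring returns it to 0: moving the knob takes about 1.5 N at the stop and 3.3 N at 1 rad.
- tin: Bystander: round metal tin, 84 mm diameter, 95 mm high; origin under its centre.
- jar: Bystander: round jar with white lid, 64 mm diameter, 85 mm high; origin under its centre.
- offcut: Bystander: wood offcut 110 x 50 x 18 mm; origin under its centre.

How it is judged:
On the way, in this order (a step that is already met when the one before it is completed fails the run):
1. the pin is through fork and lug, its collar flat on the fork (horizontal distance between pin_mid and fork_hole below 0.004 m and z of pin_mid in the frame of clevis between 0.092 and 0.0975 m and angle between pin_mid's own z axis and vertical below 0.08 rad), for 0.2 s.
2. the mirror is turned by its knob so that the camera sees the pin's foot in the middle of it (all of step 1 and ((angle between the x axis of mirror_glass and the x axis of scope, either way round between 0.225 and 0.425 rad and angle between the x axis of mirror_glass and the x axis of clevis, either way round between 0.225 and 0.425 rad) or (angle between the x axis of mirror_glass and the x axis of scope, either way round between 0.275 and 0.475 rad and angle between the x axis of mirror_glass and the x axis of clevis, either way round between 0.275 and 0.475 rad) or (angle between the x axis of mirror_glass and the x axis of scope, either way round between 0.325 and 0.525 rad and angle between the x axis of mirror_glass and the x axis of clevis, either way round between 0.325 and 0.525 rad) or (angle between the x axis of mirror_glass and the x axis of scope, either way round between 0.375 and 0.575 rad and angle between the x axis of mirror_glass and the x axis of clevis, either way round between 0.375 and 0.575 rad) or (angle between the x axis of mirror_glass and the x axis of scope, either way round between 0.425 and 0.625 rad and angle between the x axis of mirror_glass and the x axis of clevis, either way round between 0.425 and 0.625 rad) or (angle between the x axis of mirror_glass and the x axis of scope, either way round between 0.475 and 0.675 rad and angle between the x axis of mirror_glass and the x axis of clevis, either way round between 0.475 and 0.675 rad) or (angle between the x axis of mirror_glass and the x axis of scope, either way round between 0.525 and 0.725 rad and angle between the x axis of mirror_glass and the x axis of clevis, either way round between 0.525 and 0.725 rad) or (angle between the x axis of mirror_glass and the x axis of scope, either way round between 0.575 and 0.775 rad and angle between the x axis of mirror_glass and the x axis of clevis, either way round between 0.575 and 0.775 rad) or (angle between the x axis of mirror_glass and the x axis of scope, either way round between 0.625 and 0.825 rad and angle between the x axis of mirror_glass and the x axis of clevis, either way round between 0.625 and 0.825 rad) or (angle between the x axis of mirror_glass and the x axis of scope, either way round between 0.675 and 0.875 rad and angle between the x axis of mirror_glass and the x axis of clevis, either way round between 0.675 and 0.875 rad) or (angle between the x axis of mirror_glass and the x axis of scope, either way round between 0.725 and 0.925 rad and angle between the x axis of mirror_glass and the x axis of clevis, either way round between 0.725 and 0.925 rad)) and contact force between the fingers and mirror_knob above 0.4 N), for 0.3 s.
At the end, for the whole second after the job is handed in: The pin stands upright in the fork hole (within 4 mm sideways and 0.08 rad) with its collar within 2.5 mm of the fork's top; the fingers press on the mirror's knob (over 0.4 N) and hold the mirror still, its normal within about 0.075 rad of the direction half-way between lens and pin (all of step 2 and velocity of joint mirror between -0.05 and 0.05 rad/s); the arm keeps its last pose, push and grip.
It fails at once if the tin is moved more than 20 mm (distance of tin from where it was at the start of the episode above 0.02 m).
It fails at once if the jar is moved more than 20 mm (distance of jar from where it was at the start of the episode above 0.02 m).
It fails at once if the offcut is moved more than 20 mm (distance of offcut from where it was at the start of the episode above 0.02 m).
It fails at once if the fingers press on the mirror glass (contact force between the fingers and mirror_glass above 0.5 N).
It also fails if it takes over 50 s, if anything falls off the work surface, if the arm or the gripper's body presses on something with over 40 N, if the wrist force passes 120 N, or if a joint passes its speed limit or range.

## Robot

A 7-joint arm with a two-finger parallel gripper is mounted at the origin on the work surface. World frame = base frame: x ahead of the robot, y to its left, z up, the work surface at z = 0. Lengths are in m, angles in rad, forces in N, time in s.
With the tool pointing down it reaches from about 0.4 to 0.9 m from the base axis. Payload 5.5 kg.
Tool frame: the origin (TCP) lies midway between the tips of the shut fingers; the grasp point (between the pads) lies 19 mm behind it (manip.grip_depth is the distance from the TCP to the grasp point, in m); z points along the fingers, x is the direction in which the jaws open and shut, and the axes are right-handed (so a half turn about z gives the same grasp; the last joint's range is limited). The gripper opens to 92 mm and grips with 3 to 60 N. Pads are 19 mm wide; open, the fingers measure 130 mm over their backs; the gripper's body (75 mm by 190 mm) begins 47 mm behind the grasp point.
Start: joints at [1.398, 0.501, -0.427, 1.55, 0.221, 1.138, -0.21], TCP at [0.274, -0.589, 0.227] pointing down, gripper open.
Joint ranges: [-2.88, 2.88], [-0.31, 2.03], [-1.54, 1.56], [0.2, 2.42], [-1.41, 4.55], [0.19, 2.02], [-2.57, 2.57]. Speed limits (rad/s): [2.57, 2.57, 3.14, 3.14, 3.14, 3.14, 3.14].

## Interface

Orientations are given as a unit quaternion [x, y, z, w].
In Python, from bench import manip, effector, viewer gives the robot as it stands. Calls block until the motion is done:
- manip.move_pose(position, orientation): joint-space move of the TCP to a pose.
- manip.servo_line(position, ori=None, vel=0.15): straight line of the TCP; ori=None keeps the orientation; vel is the mean speed in m/s.
- manip.movej(angles): joint-space move.
- effector.open_jaws() and effector.close(f_grip=None): open the fingers fully, or close them until they stop; f_grip is the grip in N (None keeps the last).
- manip.sleep(seconds).
- manip.solve_ik(position, orientation): joint angles nearest the present ones, or None.
- viewer.get_image(name): name is "scene" or "top"; returns the picture (480x640x3 uint8, red, green, blue); there is no depth.
- viewer.get_calibration(name): a dict with "vfov" (degrees; the focal length in pixels is half the picture's height over the tangent of half this angle, whatever the lens; pixels are square), "cx", "cy" (the principal point, pixels), "dist_coeffs" ([k1, k2, p1, p2, k3] as OpenCV has them; the pictures are not rectified), "eye" and "attitude" of the camera in the world. Camera axes: x right, y down, z forward; pixel columns grow to the right and rows downward; lengths in m; the calibration is good to about 2 mm. A picture is of the moment at which its call begins. get_calibration takes no time and is no camera call.
A pose or a line that the arm cannot do raises manip.PlanningError and nothing moves.
- manip.hand_in(): hands the job in, once; it reports no verdict.
Readings, each from a call of its own:
- manip.current_clock(): time.
- manip.current_q(): joint angles.
- manip.current_joint_velocities(): joint speeds.
- manip.current_tau(): joint torques, N m.
- manip.current_tool_pos(): TCP position.
- manip.current_tcp_rot(): TCP orientation.
- manip.current_force(): force on the tool from outside, world axes, zero at the start.
- manip.current_wrist_torque(): the same for the moment, N m.
- manip.current_finger_gap(): finger opening in m.
Only numpy, scipy, OpenCV 4.12 (cv2) and the standard library are available. Lean on these libraries where they do the work, as an engineer would, in place of code of your own. Each camera call takes 0.05 s, during which the arm holds its last target.

## Working session

There is one attempt and no reset: what is moved stays moved. The work goes in short steps, each a Python script; the robot and the scene stay as the last script left them, time stands still between calls to the robot, and variables do not carry over. Pictures are saved under pics/ and viewed, and the job is handed in when it is done.

```bash
mkdir -p pics; ls
python3 - <<'E'
from bench import manip, effector, viewer
import cv2
for n in ("scene","top"):
    im=viewer.get_image(n); cv2.imwrite(f"pics/{n}0.png",im[:,:,::-1])
    print(n,viewer.get_calibration(n))
print(manip.current_clock(),manip.current_tcp_rot(),manip.grip_depth)
E
```

```text
pics
scene {'vfov': 57.227432469936744, 'cx': 314.0537110493534, 'cy': 242.14324999114004, 'dist_coeffs': array([-0.00553858,  0.        ,  0.        ,  0.        ,  0.        ]), 'eye': array([1.13107769, 0.0151917 , 0.75882364]), 'attitude': array([ 0.6937294 ,  0.63501264, -0.23243099, -0.24794013])}
top {'vfov': 51.19631872047381, 'cx': 321.73006376797036, 'cy': 238.69933028924422, 'dist_coeffs': array([-0.0098182,  0.       ,  0.       ,  0.       ,  0.       ]), 'eye': array([0.46253454, 0.04617232, 1.2623965 ]), 'attitude': array([-0.70208611,  0.71061832, -0.0236551 ,  0.03920629])}
0.1 [ 8.43254838e-01 -5.37513276e-01 -7.17112225e-04 -4.91294092e-04] 0.0188
```

View pics/scene0.png

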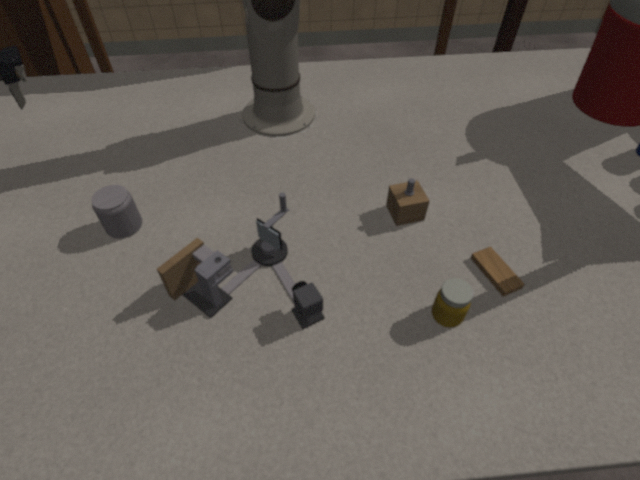

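View pics/top0.png

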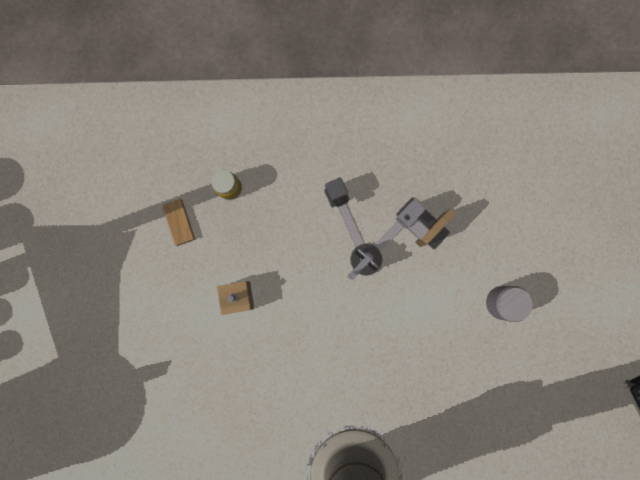

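The scene view shows the pin in the rack near (408,195), the fork near (213,265), the knob near (283,202) and the scope near (308,300). In the top view they are at about (235,297), (411,213), (352,275) and (337,192). I'll enlarge the crops next.

```bash
cat > h.py <<'E'
import numpy as np, cv2
from scipy.spatial.transform import Rotation as R
from bench import manip, effector, viewer
C={}
for n in ("scene","top"):
    c=viewer.get_calibration(n); f=240/np.tan(np.radians(c["vfov"])/2)
    C[n]=(np.array([[f,0,c["cx"]],[0,f,c["cy"]],[0,0,1]]),c["dist_coeffs"],c["eye"],R.from_quat(c["attitude"]).as_matrix())
def ray(n,p):
    K,d,e,A=C[n]; u=cv2.undistortPoints(np.array([[p]],float),K,d)[0,0]
    return e,A@np.array([u[0],u[1],1])
def onz(n,p,z):
    e,v=ray(n,p); return e+v*(z-e[2])/v[2]
def proj(n,P):
    K,d,e,A=C[n]; r=A.T
    return cv2.projectPoints(np.array([P],float).reshape(-1,3),cv2.Rodrigues(r)[0],-r@e,K,d)[0][:,0]
def crop(n,im,x,y,w,h,s,out):
    c=im[y:y+h,x:x+w,::-1]; cv2.imwrite(out,cv2.resize(c,None,fx=s,fy=s,interpolation=cv2.INTER_CUBIC))
E
python3 - <<'E'
from h import *
a=cv2.imread("pics/top0.png")[:,:,::-1];b=cv2.imread("pics/scene0.png")[:,:,::-1]
crop("top",a,320,170,150,120,5,"pics/t1.png")
crop("top",a,205,265,100,60,7,"pics/t2.png")
crop("s",b,150,180,190,150,4,"pics/s1.png")
crop("s",b,370,165,80,70,8,"pics/s2.png")
print(proj("top",[0,0,0]))
E
```

```text
[[354.51572769 474.02785527]]
```

View pics/t1.png

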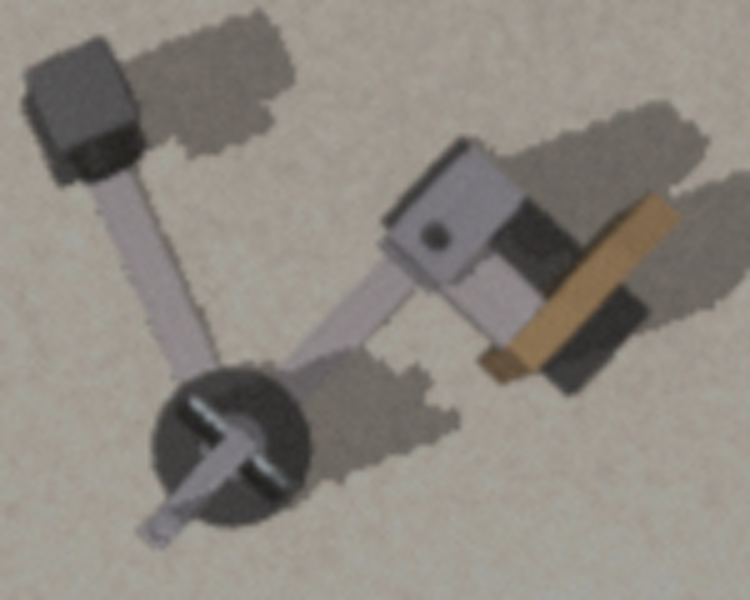

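View pics/t2.png

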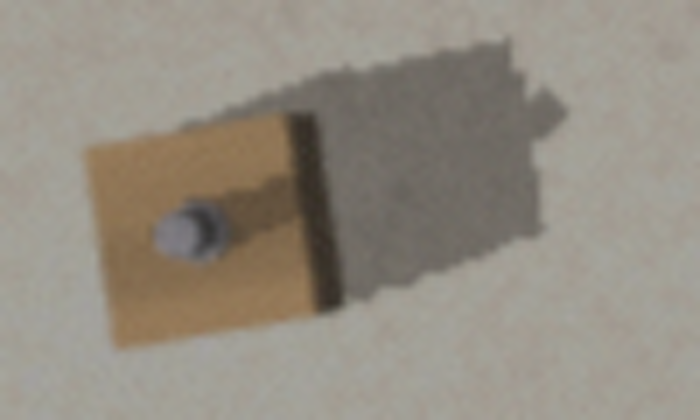

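View pics/s1.png

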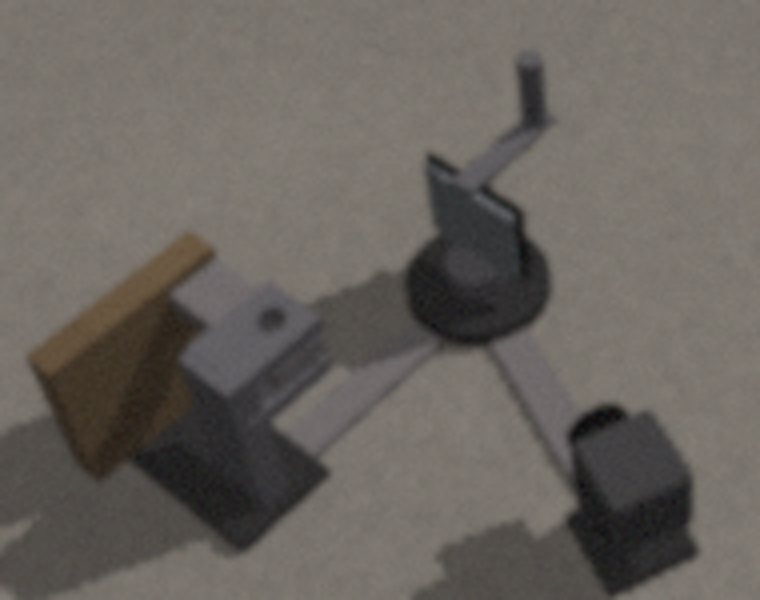

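View pics/s2.png

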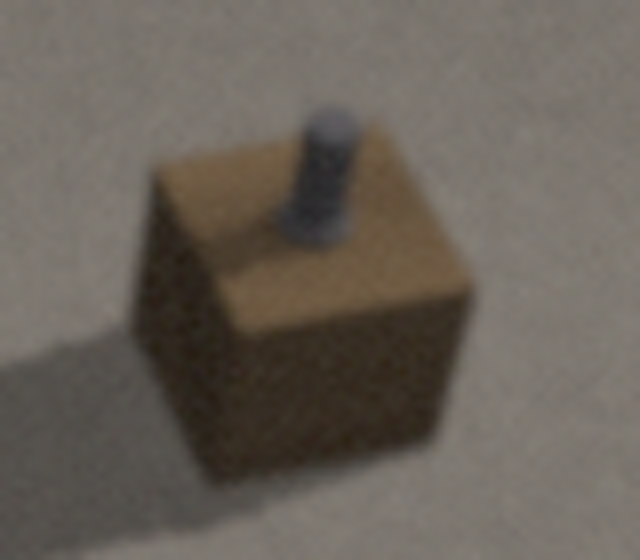

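```bash
cat > m.py <<'E'
from h import *
a=cv2.imread("pics/top0.png");b=cv2.imread("pics/scene0.png")
def px(X,Y,s,ox,oy): return np.array([(X+.5)/s-.5+ox,(Y+.5)/s-.5+oy])
T1=lambda X,Y:px(X,Y,5,320,170); T2=lambda X,Y:px(X,Y,7,205,265); S1=lambda X,Y:px(X,Y,4,150,180); S2=lambda X,Y:px(X,Y,8,370,165)
def dark(im,p,r=4):  # weighted centroid of darkness vs. local plate
    x0,y0=np.round(p).astype(int); g=im[y0-r:y0+r+1,x0-r:x0+r+1].mean(2)
    w=np.clip(np.median(g)-12-g,0,None); yy,xx=np.mgrid[-r:r+1,-r:r+1]
    m=(xx**2+yy**2)<=r*r; w=w*m
    return np.array([x0+(w*xx).sum()/w.sum(),y0+(w*yy).sum()/w.sum()])
def tri(p,q):
    e1,v1=ray("top",p);e2,v2=ray("scene",q)
    v1=v1/np.linalg.norm(v1);v2=v2/np.linalg.norm(v2)
    A=np.array([v1,-v2]).T; t=np.linalg.lstsq(A,e2-e1,rcond=None)[0]
    P=e1+v1*t[0];Q=e2+v2*t[1]; return (P+Q)/2,np.linalg.norm(P-Q)
np.set_printoptions(precision=4,suppress=True)
E
python3 - <<'E'
from m import *
ht,hs=dark(a,T1(436,236)),dark(b,S1(272,320))
print("hole px",ht,T1(436,236),hs,S1(272,320))
print("hole",onz("top",ht,.105),onz("scene",hs,.105),tri(ht,hs))
print("pin top",onz("top",T2(175,238),.103),onz("scene",S2(332,122),.103),tri(T2(175,238),S2(332,122)))
m=cv2.inRange(cv2.cvtColor(a,cv2.COLOR_BGR2HSV),(8,90,70),(22,255,255)); 
rc=[onz("top",T2(*c),.065) for c in [(87,150),(287,115),(317,312),(118,348)]]
rs=[onz("scene",S2(*c),.065) for c in [(155,170),(378,125),(470,290),(240,330)]]
print("rack",np.mean(rc,0),np.mean(rs,0)); print(np.array(rc),np.array(rs))
print("knob",onz("top",T1(155,535),.135),onz("scene",S1(529,60),.135),tri(T1(155,535),S1(529,60)))
print("disc",tri(T1(232,446),S1(479,285)))
sc=[onz("top",T1(*c),.078) for c in [(25,75),(103,38),(137,120),(65,155)]]
ss=[onz("scene",S1(*c),.078) for c in [(575,445),(652,412),(690,475),(610,512)]]
print("scope",np.mean(sc,0),np.mean(ss,0))
print(np.array(sc),np.array(ss))
E
```

```text
hole px [406.7532 217.0149] [406.8 216.8] [217.6203 259.0949] [217.625 259.625]
hole [ 0.6138 -0.1268  0.105 ] [ 0.6138 -0.1271  0.105 ] (array([ 0.6138, -0.127 ,  0.1051]), np.float64(0.00025462064664046253))
pin top [0.43   0.2856 0.103 ] [0.4299 0.2838 0.103 ] (array([0.4299, 0.2848, 0.1029]), np.float64(0.0017086575638070383))
rack [0.4312 0.2842 0.065 ] [0.4316 0.2835 0.065 ]
[[0.4591 0.3238 0.065 ]
 [0.4703 0.2552 0.065 ]
 [0.4035 0.2448 0.065 ]
 [0.392  0.3128 0.065 ]] [[0.4045 0.2445 0.065 ]
 [0.3918 0.3124 0.065 ]
 [0.4604 0.322  0.065 ]
 [0.4698 0.2553 0.065 ]]
knob [0.4771 0.0066 0.135 ] [0.4832 0.0005 0.135 ] (array([0.4771, 0.0034, 0.129 ]), np.float64(0.0060454647488124335))
disc (array([ 0.5228, -0.0369,  0.0058]), np.float64(0.0004829249922659555))
scope [0.6873 0.0359 0.078 ] [0.6904 0.0359 0.078 ]
[[0.6984 0.0633 0.078 ]
 [0.7158 0.0257 0.078 ]
 [0.6758 0.01   0.078 ]
 [0.6594 0.0447 0.078 ]] [[0.6797 0.0105 0.078 ]
 [0.6646 0.0473 0.078 ]
 [0.7007 0.0617 0.078 ]
 [0.7168 0.0241 0.078 ]]
```

Run:
```python
from m import *
crop("t",a[:,:,::-1],335,245,45,45,13,"pics/t3.png")
crop("s",b[:,:,::-1],250,185,50,50,12,"pics/s3.png")
print(proj("top",[[.4832,.0005,.135],[.4832,.0005,.089]]))
```

```text
[[353.2965 273.8277]
 [352.5034 274.1989]]
```

View pics/t3.png

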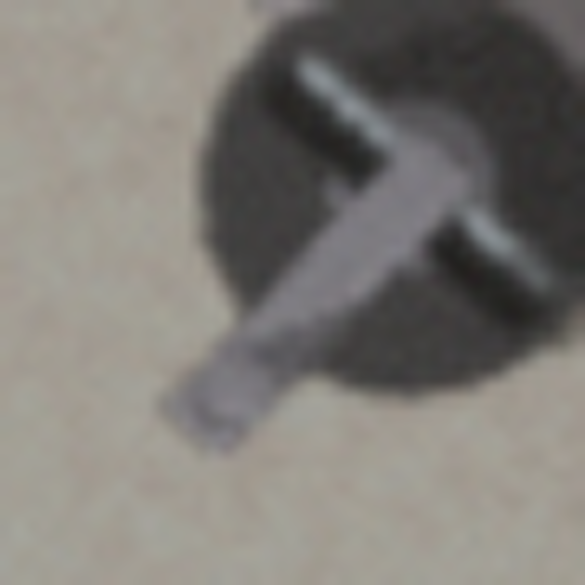

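View pics/s3.png

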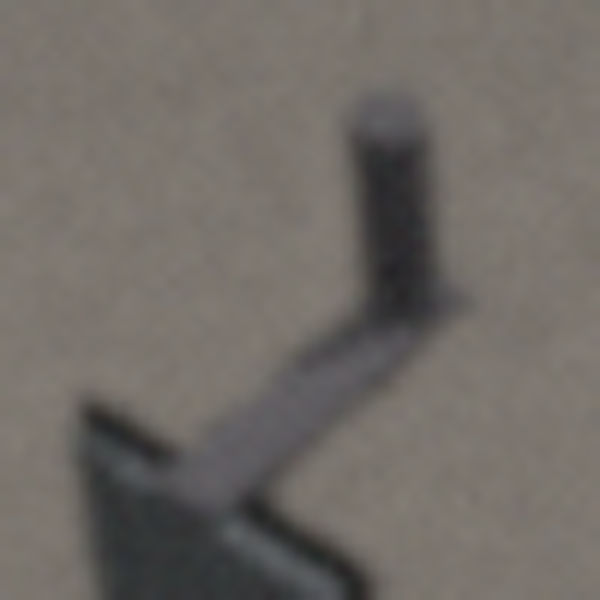

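```bash
cat >> h.py <<'E'
def down(yaw):
    c,s=np.cos(yaw),np.sin(yaw); x=np.array([c,s,0]);z=np.array([0,0,-1.])
    return R.from_matrix(np.column_stack([x,np.cross(z,x),z])).as_quat()
E
python3 - <<'E'
from m import *
q0=manip.current_q()
for d in range(-180,180,30):
    o=down(np.radians(d)); s=[]
    for P in [(.430,.2845,.18),(.430,.2845,.0725),(.6138,-.127,.2),(.482,.002,.097),(.4685,-.0265,.097)]:
        q=manip.solve_ik(np.array(P),o); s.append(None if q is None else np.round(q,2).tolist())
    print(d,[x if x is None else (x[0],x[4],x[6]) for x in s])
E
```

```text
-180 [(0.33, 0.7, 1.9), (0.3, 1.03, 1.67), (-0.47, -0.52, -2.56), (-0.93, -0.78, -2.48), (-0.8, -0.63, -2.55)]
-150 [(0.33, 0.7, 2.42), (-1.4, -0.78, -2.56), (-0.47, -0.52, -2.03), (-0.63, -0.4, -2.3), (-0.13, -0.08, -2.55)]
-120 [(-1.2, -0.27, -2.48), (-1.01, -0.33, -2.44), (0.51, 0.25, -2.13), (0.47, 0.37, -2.49), (0.51, 0.34, -2.4)]
-90 [(-0.65, -0.01, -2.2), (-0.65, -0.01, -2.2), (0.59, 0.32, -1.66), (0.55, 0.43, -2.02), (0.59, 0.4, -1.93)]
-60 [(-0.28, 0.16, -1.83), (-0.02, 0.56, -2.16), (0.7, 0.42, -1.22), (0.58, 0.47, -1.52), (0.63, 0.44, -1.44)]
-30 [(0.07, 0.37, -1.49), (0.05, 0.64, -1.71), (0.76, 0.49, -0.74), (0.62, 0.5, -1.03), (0.68, 0.48, -0.95)]
0 [(0.33, 0.7, -1.24), (0.19, 0.83, -1.33), (0.82, 0.56, -0.27), (0.65, 0.54, -0.53), (0.72, 0.52, -0.46)]
30 [(0.33, 0.7, -0.72), (0.3, 1.03, -0.95), (0.87, 0.63, 0.21), (0.69, 0.57, -0.04), (0.76, 0.56, 0.02)]
60 [(0.33, 0.7, -0.19), (0.19, 0.83, -0.29), (0.84, 0.59, 0.76), (0.72, 0.61, 0.45), (0.8, 0.6, 0.51)]
90 [(0.33, 0.7, 0.33), (0.19, 0.83, 0.24), (0.86, 0.62, 1.26), (0.71, 0.6, 0.98), (0.8, 0.6, 1.03)]
120 [(0.33, 0.7, 0.85), (0.3, 1.03, 0.62), (0.97, 0.84, 1.64), (0.92, 0.91, 1.25), (0.99, 0.89, 1.31)]
150 [(0.33, 0.7, 1.38), (0.3, 1.03, 1.14), (0.97, 0.84, 2.16), (0.92, 0.91, 1.77), (0.99, 0.89, 1.84)]
```

```bash
python3 - <<'E'
from m import *
o=down(np.radians(60)); P=np.array([.430,.2845,0])
manip.servo_line([.274,-.589,.32],vel=.3)
manip.move_pose(P+[0,0,.25],o)
print(manip.current_clock(),manip.current_q())
manip.servo_line(P+[0,0,.0735],vel=.2)
f0=manip.current_force(); effector.close(f_grip=20)
print(manip.current_finger_gap(),manip.current_tool_pos(),f0,manip.current_force(),manip.current_clock())
manip.servo_line(P+[0,0,.21],vel=.2)
print(manip.current_finger_gap(),manip.current_force())
for n in("scene","top"):
    im=viewer.get_image(n); cv2.imwrite(f"pics/{n}1.png",im[:,:,::-1])
print(manip.current_clock())
E
python3 - <<'E'
import cv2
b=cv2.imread("pics/scene1.png");cv2.imwrite("pics/s4.png",cv2.resize(b[80:260,320:520],None,fx=3,fy=3,interpolation=2))
E
```

```text
3.675 [ 0.3612  0.5013 -1.2905  1.8422  0.5187  1.1994 -0.0515]
0.015253488127866645 [0.4299 0.2845 0.0735] [ 0.6196  0.4524 -0.8901] [-1.2405 -0.9422 -0.4257] 5.875
0.015577571879948966 [-0.637  -0.6671 -0.9241]
6.8083
```

View pics/s4.png

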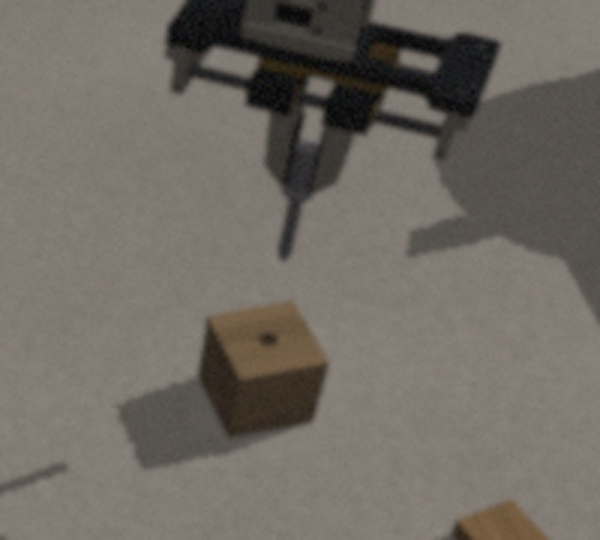

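The pin is held and upright, with its foot near (284,257) in the crop, and the rack hole is empty. Next I'll carry it over the fork and compare foot and hole in both views.

Run:
```python
from m import *
o=down(np.radians(60))
manip.servo_line([.43,.2845,.24],vel=.3)
manip.servo_line([.6138,-.127,.24],o,vel=.25)
manip.servo_line([.6138,-.127,.19],o,vel=.15)
manip.sleep(.2)
for n in("scene","top"):
    im=viewer.get_image(n); cv2.imwrite(f"pics/{n}2.png",im[:,:,::-1])
print(manip.current_clock(),manip.current_tool_pos(),manip.current_force())
b=cv2.imread("pics/scene2.png");cv2.imwrite("pics/s5.png",cv2.resize(b[180:300,160:280],None,fx=5,fy=5,interpolation=2))
print(proj("scene",[[.6138,-.127,.19-.0665],[.6138,-.127,.1815]]))
```

```text
9.7917 [ 0.6143 -0.127   0.1909] [ 0.2748 -0.8228 -0.5836]
[[215.9063 252.9874]
 [209.9475 232.3519]]
```

View pics/s5.png

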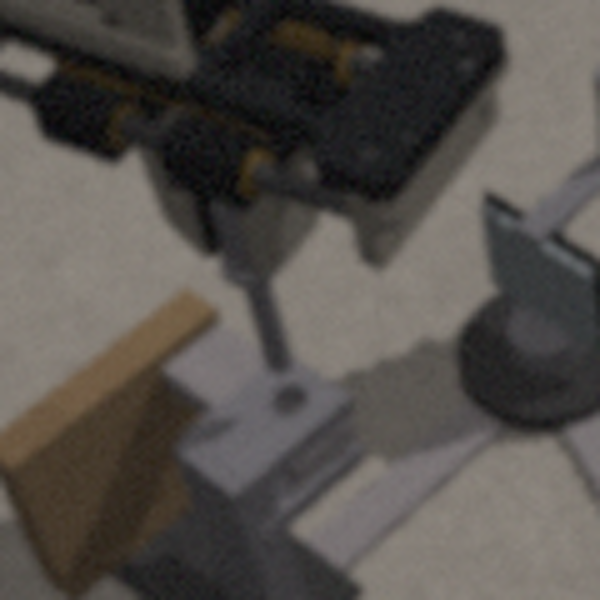

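View pics/top2.png

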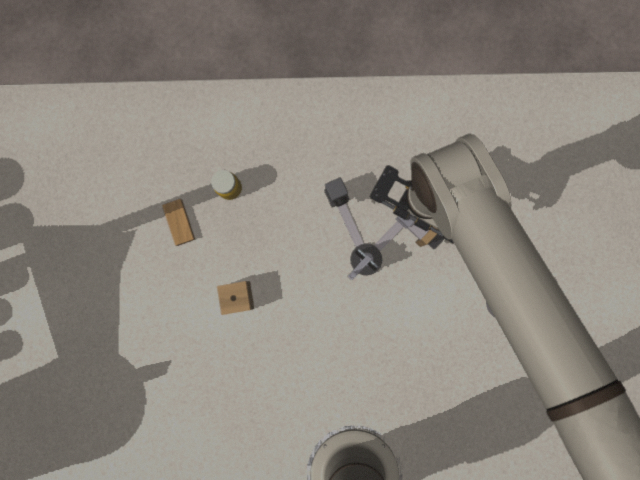

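The foot at about (216.3,253.5) in the scene view is within 0.6 px of where it should be over the hole (215.9,253.0). The tilt matches vertical. The top view is blocked by the arm. I'll lower it in steps with force checks.

Run:
```python
from m import *
H=np.array([.6138,-.127])
f0=manip.current_force()
print(f0)
for z in [.172,.166,.160,.154,.146,.138,.130,.122,.1165,.1145]:
    manip.servo_line([*H,z],vel=.06)
    f=manip.current_force()-f0; print(z,manip.current_tool_pos(),f.round(2),manip.current_clock())
    if np.linalg.norm(f)>8: break
```

```text
[ 0.2748 -0.8228 -0.5836]
0.172 [ 0.6134 -0.127   0.1713] [-0.84  0.73 -0.03] 10.2417
0.166 [ 0.6136 -0.127   0.1656] [0.3  0.97 0.11] 10.4917
0.16 [ 0.6135 -0.127   0.1595] [-0.81  0.75  0.07] 10.7417
0.154 [ 0.6136 -0.1269  0.1535] [-0.06  1.1  -0.19] 10.9917
0.146 [ 0.6135 -0.1269  0.1454] [ 0.19  0.19 -1.02] 11.275
0.138 [ 0.6135 -0.1269  0.1374] [-1.1   0.84 -0.88] 11.5583
0.13 [ 0.6135 -0.1269  0.1294] [-0.95 -0.87 -0.32] 11.8417
0.122 [ 0.6135 -0.127   0.1214] [-0.14  0.22 -0.4 ] 12.125
0.1165 [ 0.6136 -0.127   0.1161] [-0.4  -0.24 -2.01] 12.375
0.1145 [ 0.6138 -0.1271  0.1144] [-0.85 -0.01 -1.78] 12.625
```

Run:
```python
from m import *
H=np.array([.6138,-.127])
for z in [.1135,.1125,.1115]:
    manip.servo_line([*H,z],vel=.03)
    f=manip.current_force(); print(z,manip.current_tool_pos(),f.round(2),manip.current_clock())
    if f[2]>6: break
effector.open_jaws()
manip.sleep(.2)
print(manip.current_force(),manip.current_finger_gap())
manip.servo_line([*H,.25],vel=.25)
manip.move_pose([.47,.09,.25],down(np.radians(46)))
for n in("scene","top"):
    im=viewer.get_image(n); cv2.imwrite(f"pics/{n}3.png",im[:,:,::-1])
print(manip.current_clock())
a=cv2.imread("pics/top3.png");b=cv2.imread("pics/scene3.png")
cv2.imwrite("pics/s6.png",cv2.resize(b[180:330,150:340],None,fx=4,fy=4,interpolation=2))
cv2.imwrite("pics/t6.png",cv2.resize(a[170:290,320:470],None,fx=5,fy=5,interpolation=2))
```

```text
0.1135 [ 0.6138 -0.1271  0.1135] [-0.29 -0.22 -0.63] 12.875
0.1125 [ 0.6139 -0.1271  0.1135] [-3.66 -2.39  5.34] 13.125
0.1115 [ 0.614  -0.1271  0.1134] [-4.98 -1.96 12.58] 13.375
[0.531  0.3317 0.0893] 0.09170133900698699
16.6667
```

View pics/s6.png

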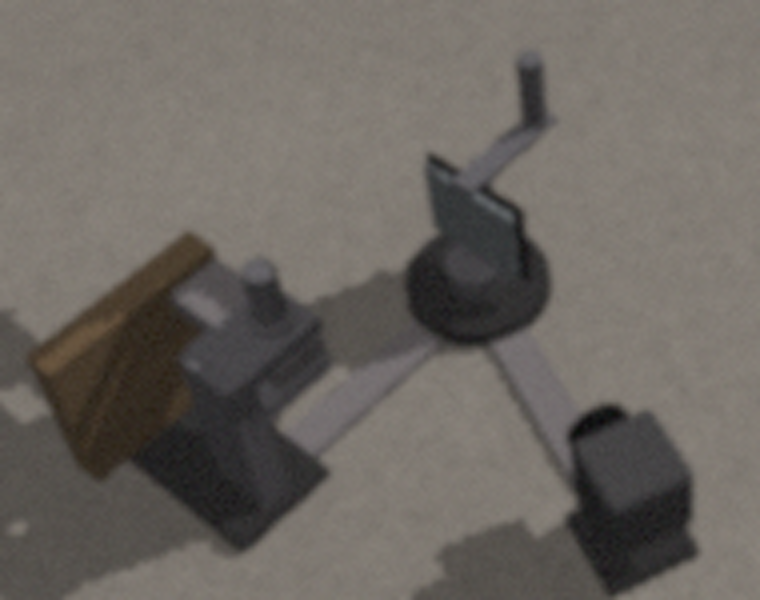

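View pics/t6.png

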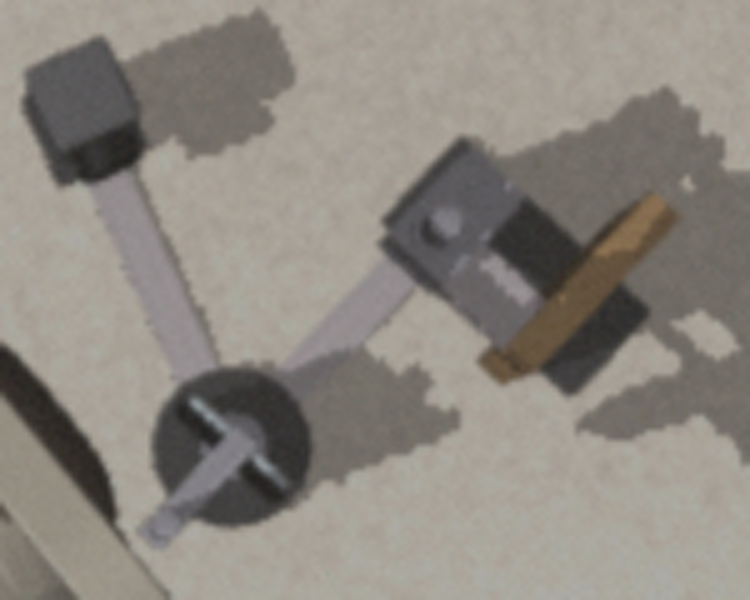

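The pin stands in the fork, with its top at about (447,223) in the top crop and (259,267) in the scene crop. The mirror is still at rest. I'll check the pin numerically, then grip the knob.

Run:
```python
from m import *
print(tri(T1(447,223),S1(259,267)))
A=np.array([.522,-.0363]); th=np.radians(136.5); r=.055
o=down(th-np.pi/2); P=lambda t,z:np.array([A[0]+r*np.cos(t),A[1]+r*np.sin(t),z])
manip.servo_line(P(th,.25),o,vel=.25)
manip.servo_line(P(th,.098),o,vel=.2)
print(manip.current_clock(),manip.current_force())
effector.close(f_grip=15)
print(manip.current_finger_gap(),manip.current_tool_pos(),manip.current_force(),manip.current_clock())
```

```text
(array([ 0.615 , -0.1261,  0.1442]), np.float64(0.00016603797902635162))
18.0833 [-0.2987  0.5439  0.8822]
0.013546928114613109 [0.4811 0.0007 0.0979] [-4.3818 -2.8127  5.5195] 19.275
```

Run:
```python
from m import *
A=np.array([.522,-.0363]); r=.055
P=lambda t,z:np.array([A[0]+r*np.cos(t),A[1]+r*np.sin(t),z])
for d in np.linspace(136.5,169.4,8)[1:]:
    t=np.radians(d); manip.servo_line(P(t,.098),down(t-np.pi/2),vel=.04)
    print(d,manip.current_tool_pos(),manip.current_force().round(1),manip.current_finger_gap(),manip.current_clock())
manip.sleep(.5)
for n in("scene","top"):
    im=viewer.get_image(n); cv2.imwrite(f"pics/{n}4.png",im[:,:,::-1])
a=cv2.imread("pics/top4.png");b=cv2.imread("pics/scene4.png")
cv2.imwrite("pics/s7.png",cv2.resize(b[180:330,150:340],None,fx=4,fy=4,interpolation=2))
cv2.imwrite("pics/t7.png",cv2.resize(a[170:290,320:470],None,fx=5,fy=5,interpolation=2))
print(manip.current_tool_pos(),manip.current_force().round(1))
```

```text
141.2 [ 0.4791 -0.0016  0.0979] [-2.1  1.2  0. ] 0.013611701981794616 19.5417
145.9 [ 0.4764 -0.0049  0.0979] [-1.7  2.3 -0.8] 0.013736153619524051 19.8083
150.6 [ 0.4739 -0.0086  0.098 ] [-1.9  2.4  0.7] 0.013826058132243314 20.075
155.3 [ 0.4717 -0.0127  0.098 ] [-3.3  3.8  1. ] 0.013290024116421066 20.3417
160.0 [ 0.4698 -0.0169  0.098 ] [-4.1  2.6  3. ] 0.013559721517537919 20.6083
164.70000000000002 [ 0.4682 -0.0212  0.0979] [-4.4  2.6  3.7] 0.014024863344861646 20.875
169.4 [ 0.4671 -0.0255  0.0979] [-5.9  2.5  3.9] 0.013277729764918497 21.1417
[ 0.4671 -0.0255  0.0979] [-5.6  2.3  3.9]
```

View pics/s7.png

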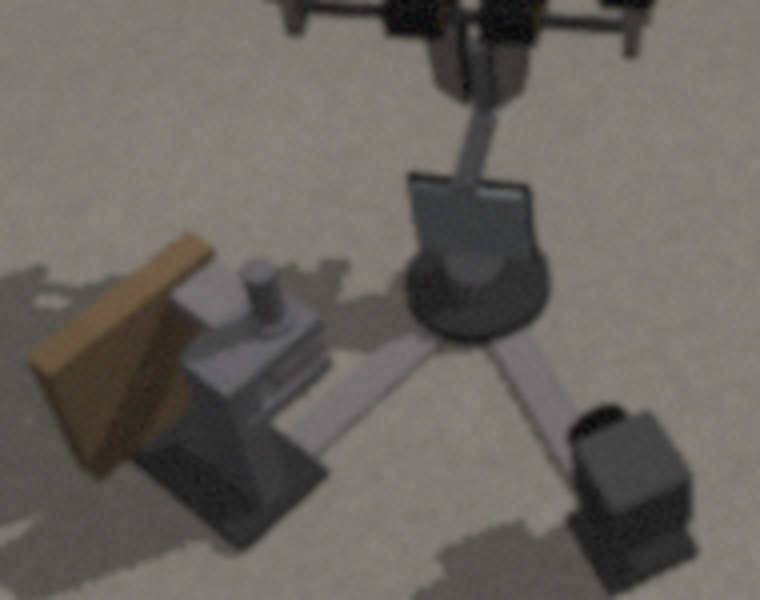

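View pics/t7.png

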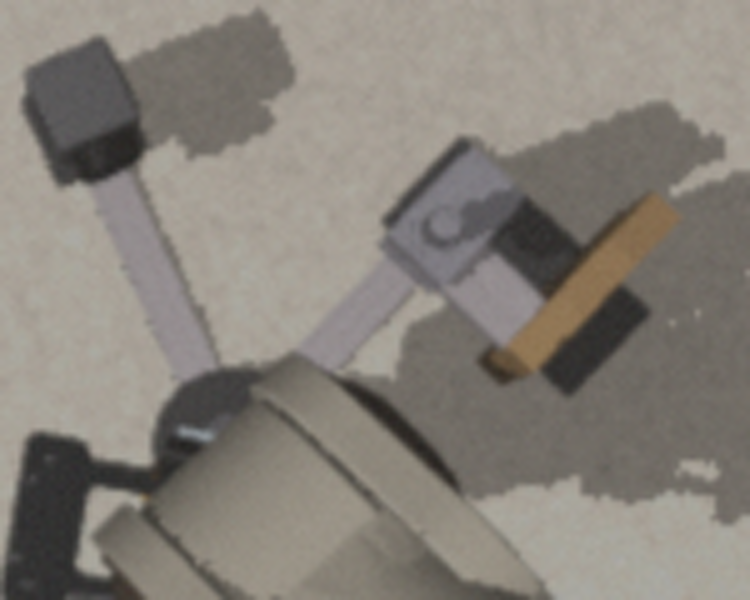

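Run:
```python
from m import *
for z in(.081,.085):
  for p,q in (((409,174),(527,185)),((411,184),(528,195))):
    u=onz("scene",S1(*p),z);v=onz("scene",S1(*q),z); d=v-u
    print(z,u,v,np.linalg.norm(d)*1e3,np.degrees(np.arctan2(d[1],d[0]))-90)
# scope / clevis bar and housing directions
ax=np.array([.522,-.0363])
c=np.array([.6888,.0359])-ax;h=np.array([.6138,-.127])-ax;k=manip.current_tool_pos()[:2]-ax
g=lambda v:np.degrees(np.arctan2(v[1],v[0]))
print(g(c),g(h),(g(c)+g(h))/2,g(-k))
# bar edges on bench: scope bar centreline, clevis bar centreline
for z in (.004,):
  f=lambda X,Y:onz("top",T1(X,Y),z)[:2]
  s=(f(92,192)+f(138,178))/2-(f(175,380)+f(217,365))/2; print("scope bar",g(s))
  s=(f(383,255)+f(420,288))/2-(f(290,352)+f(322,368))/2; print("clevis bar",g(s))
```

```text
0.081 [ 0.5061 -0.0663  0.081 ] [ 0.5195 -0.0054  0.081 ] 62.35144699878659 -12.37103770083651
0.081 [ 0.5132 -0.0652  0.081 ] [ 0.5264 -0.0051  0.081 ] 61.52092162795593 -12.391931835534493
0.085 [ 0.5098 -0.0658  0.085 ] [ 0.5231 -0.0052  0.085 ] 61.98349614351069 -12.371037700836638
0.085 [ 0.5169 -0.0647  0.085 ] [ 0.53  -0.005  0.085] 61.15787190224849 -12.39193183553445
23.405553128579292 -44.654659757511894 -10.6245533144663 -11.17318839502732
scope bar 22.304905504570982
clevis bar -47.986457545881315
```

The mirror has swung. Its frame's top edge runs from (409,174) to (527,185) in the scene crop, which puts the normal at -12.4°. The fingers' position gives -11.2°, and the target is -10.6°, with about ±4.3° allowed. The fingers are on the knob and the pin is still seated. One last check of stillness and the bystanders, then I'll hand in.

Run:
```python
from m import *
a0=cv2.imread("pics/top0.png").astype(int);b0=cv2.imread("pics/scene0.png").astype(int)
a4=cv2.imread("pics/top4.png").astype(int);b4=cv2.imread("pics/scene4.png").astype(int)
for n,x,y,sl in [("jar",b0,b4,np.s_[275:330,425:475]),("offcut",b0,b4,np.s_[245:295,470:525]),("tin",b0,b4,np.s_[180:240,90:145])]:
    print(n,abs(x[sl]-y[sl]).mean())
print(manip.current_joint_velocities(),manip.current_force(),manip.current_finger_gap(),manip.current_clock())
manip.hand_in()
```

```text
jar 4.725333333333333
offcut 4.485333333333333
tin 4.464949494949495
[ 0.0012  0.0008 -0.0008  0.0008 -0.0007  0.0015 -0.0001] [-5.5601  2.2855  3.8921] 0.013581822283662016 21.7417
the job is handed in; nothing more can be done
```

I seated the pin in the fork, turned the mirror by its knob, and handed the job in at about 21.7 s while still gripping the knob at 15 N. No verdict is reported.

- **Pin:** it went down without resistance and stopped at the expected height, pushing back with about 12 N. Afterwards its top measured about 1.5 mm sideways of the hole and 1 mm above its nominal height. Both are inside the limits.
- **Mirror:** the aim direction, half-way between lens and pin, is -10.6° from the lens housing and the fork hole.
    - The finger position on the knob puts the mirror's normal at -11.2°, and the frame's edge in the scene picture puts it at -12.4°. They disagree by about 1°, but both are within the roughly 4.3° allowed.
    - A rough check from the two bars on the bench gave an aim of -12.8°, so I left the mirror where it was.
- **Hold:** the arm was still, with 13.6 mm between the fingers on the 14 mm knob. The fingers stayed above the height of the glass.
- **Bystanders:** the tin, jar and offcut patches in the scene picture show only noise-level change from the start.

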